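# Check a coarse screw with a thread pitch leaf

## Task

Find the thread pitch leaf whose teeth match the coarse screw along the low edge of the sloped board, lay it flat on the board with its teeth pushed all the way into the threads near the middle of the screw, and let go of it. Then slide the stop bar down by its knob until it bears on the tail of the leaf, which shows that the leaf sits home and flat, and let go. Leave the other leaf where it lies.

Things in the scene. Friction and masses are not known exactly. Their poses are not given: they have to be found in the camera images.
- board: Bare metal board of a grey checking stand fixed on the desk, sloped 25 degrees, facing the robot and somewhat to its right. Frame: x up the slope, y left along the screw, z outward normal; board top is z = 0, x = 23 to 166 mm, y +-72 mm. Origin under the middle of the screw, 36 mm above the desk. Rough: a leaf laid on it stays and must be pushed home, 2 to 12 N.
- screw_mid (a point): Middle of the axis of the fixed steel screw along the board's low edge (board x = 0, z = 3 mm; same axes). Outer diameter 36 mm, root 22 mm, 60 degree thread, 12 mm pitch, y = -59 to 59 mm. At the board side the grooves are centred at y = 0, +-12, +-24 ... mm, root 2 mm wide, crests midway between.
- leaf_home (a point): Where the matching leaf's origin is when it is fully home and flat with its middle tooth in the middle groove: board x = 71 mm, y = 0, z = 0, same axes as the board and the leaf then. One or two grooves (12, 24 mm) to either side along y is as good (up to 30 mm).
- leaf_coarse: Loose steel leaf, about 90 g, 5 large teeth of 12 mm pitch: matches the screw. Origin: underside, mid handle; x from teeth to tail, z up from the flat face. Handle 24 mm wide (y), raised dark grip x = -20 to 20, 14 mm high over the underside; tail end x = 25. Bar 60 wide, 6 thick, x = -31 to -52.5; tooth tips x = -60, y = 0, +-12, +-24 mm. Starts flat on the desk in either of two places.
- leaf_fine: The other loose leaf, flat on the desk: same handle, bar and frame, but 7 small teeth of 8 mm pitch, 5.5 mm high. It does not match the screw and is to stay where it lies (within 30 mm).
- stop_bar (a joint): Travel of the stop bar down the slope, m: 0 at the top, at most 0.045. Starts between 0 and 0.012; bears on the tail of a leaf that is home at 0.035. The bar is 68 mm wide, 20 mm long, 10 mm high, guided on the board; stays where it is left; about 2 N moves it.
- stop_knob (a point): Middle of the top of the stop bar's round black knob; at travel q it lies at board x = 141 mm - q, y = 0, z = 36.5 mm (same axes). Knob 16 mm in diameter over its upper 17 mm, 13 mm below that, 26 mm high above the bar, square to the board.

How it is judged:
By the outcome, as a careful person would: the job done as asked, in the order asked, and still so for the second after the job is handed in, with the robot touching nothing.
It also fails if it takes over 50 s, if anything falls off the work surface, if the arm or the gripper's body presses on something with over 40 N, if the wrist force passes 120 N, or if a joint passes its speed limit or range.

## Robot

A 7-joint arm with a two-finger parallel gripper is mounted at the origin on the work surface; the furniture and walls round the work are solid. World frame = base frame: x ahead of the robot, y to its left, z up, the work surface at z = 0. Lengths are in m, angles in rad, forces in N, time in s.
With the tool pointing down it reaches from about 0.4 to 0.875 m from the base axis. Payload 6.5 kg.
Tool frame: the origin (TCP) lies midway between the tips of the shut fingers; the grasp point (between the pads) lies 19 mm behind it; z points along the fingers, y is the line along which they close (so a half turn about z gives the same grasp; the last joint's range is limited). The gripper opens to 85 mm and grips with 20 to 120 N. Pads are 22 mm wide; open, the fingers measure 114 mm over their backs; the gripper's body (76 mm by 85 mm) begins 54 mm behind the grasp point. The pads swing forward as they close: fully open they stand 13 mm farther back than shut.
Start: joints at [1.215, 0.536, -0.004, 1.538, 0.003, 1.067, -0.071], TCP at [0.186, -0.623, 0.199] pointing down, gripper open.
Joint ranges: [-2.7, 2.7], [-0.37, 2.16], [-1.27, 1.26], [0.24, 2.4], [-1.31, 4.45], [0.19, 1.91], [-2.76, 2.76]. Speed limits (rad/s): [2.39, 2.39, 3.14, 3.14, 3.14, 3.14, 3.14].

## Interface

Orientations are given as a unit quaternion [x, y, z, w].
In Python, from plant import bot gives the robot as it stands. Calls block until the motion is done:
- bot.move_to(position, orientation): joint-space move of the TCP to a pose.
- bot.movel(position, rot=None, velocity=0.15, guard=None): straight line of the TCP; rot=None keeps the orientation; velocity is the mean speed in m/s. With guard (N) it stops when the force on the tool has changed by that much, and returns True; else False.
- bot.move_j(angles): joint-space move.
- bot.set_gripper(opening, grasp_force=None): opening from 0.0 (shut) to 1.0 (fully open); grasp_force is the grip in N (None keeps the last); returns when the fingers have stopped.
- bot.pause(seconds).
- bot.ik(position, orientation): joint angles nearest the present ones, or None.
- bot.sense(): the state.
- bot.snapshot(name): name is "scene" or "top"; returns the picture (480x640x3 uint8, red, green, blue); there is no depth.
- bot.calibration(name): a dict with "mtx" (3x3 intrinsics, pixels), "origin" and "rotation" of the camera in the world. Camera axes: x right, y down, z forward; pixel columns grow to the right and rows downward; lengths in m; the calibration is good to about 2 mm. A picture is of the moment at which its call begins. calibration takes no time and is no camera call.
A pose or a line that the arm cannot do raises bot.MotionError and nothing moves.
- bot.hand_in(): hands the job in; it is judged then, once.
The state is a dict: "t": time; "joints": joint angles; "qd": joint speeds; "effort": joint torques, N m; "eef_pos": TCP position; "ee_rot": TCP orientation; "wrist_force": force on the tool from outside, world axes, zero at the start; "ft_torque": the same for the moment, N m; "grip_width": opening from 0.0 (shut) to 1.0 (fully open); "gripper_force": force on a finger pad.
Only numpy, scipy, OpenCV 4.12 (cv2) and the standard library are available. Lean on these libraries where they do the work, as an engineer would, in place of code of your own. Each camera call takes 0.05 s, during which the arm holds its last target. There are 200 camera calls.

## Working session

There is one attempt and no reset: what is moved stays moved. The work goes in short steps, each a Python script; the robot and the scene stay as the last script left them, time stands still between calls to the robot, and variables do not carry over. Pictures are saved under pics/ and viewed, at most 10 in all, crops included, and the job is handed in when it is done.

```bash
ls; mkdir -p pics; python3 - <<'E'
from plant import bot
import cv2
for n in("scene","top"):
    im=bot.snapshot(n); cv2.imwrite(f"pics/{n}0.png",im[:,:,::-1])
    c=bot.calibration(n); print(n,c)
print(bot.sense())
E
```

```text
pics
scene {'mtx': array([[474.08762304,   0.        , 316.33143254],
       [  0.        , 474.08762304, 241.39522825],
       [  0.        ,   0.        ,   1.        ]]), 'origin': array([0.07557424, 0.06168566, 0.93136823]), 'rotation': array([-0.57826539,  0.78476048, -0.18261862,  0.12810375])}
top {'mtx': array([[611.7219957 ,   0.        , 330.05351354],
       [  0.        , 611.7219957 , 241.3538148 ],
       [  0.        ,   0.        ,   1.        ]]), 'origin': array([ 0.38996208, -0.07904598,  1.20947794]), 'rotation': array([ 0.70920639, -0.70413948,  0.02306247, -0.02611517])}
{'t': 0.1, 'joints': array([ 1.21477875,  0.53709628, -0.0044083 ,  1.53878085,  0.0025715 ,
        1.06733028, -0.07121729]), 'qd': array([ 0.00060547, -0.00105586,  0.00231917, -0.00247015, -0.00061622,
       -0.00212717, -0.00065961]), 'effort': array([ 2.14397383e-03, -5.84563422e+01,  1.05160944e+00, -2.59774196e+01,
        1.26263671e-02,  4.62581695e-03, -1.63550914e-05]), 'eef_pos': array([ 0.18554533, -0.62229036,  0.19779468]), 'ee_rot': array([ 9.89517706e-01,  1.44409355e-01, -1.70067587e-04, -7.86365808e-04]), 'wrist_force': array([ 0.00193966, -0.86184885,  0.47955294]), 'ft_torque': array([-0.01406458,  0.02801673,  0.02391285]), 'gripper_force': 0.0, 'grip_width': 1.000139252379718}
```

View pics/scene0.png

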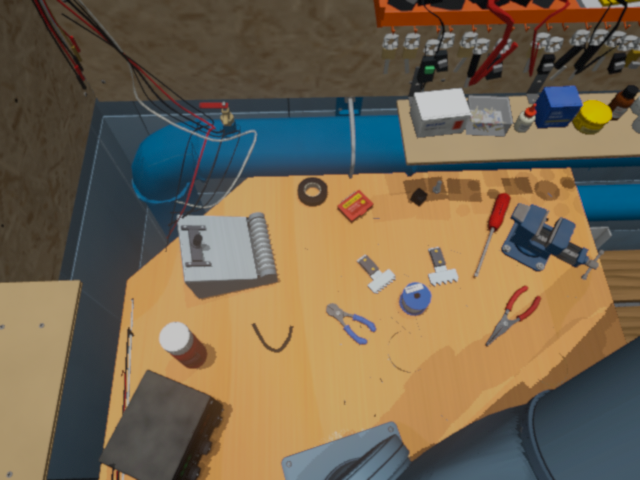

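View pics/top0.png

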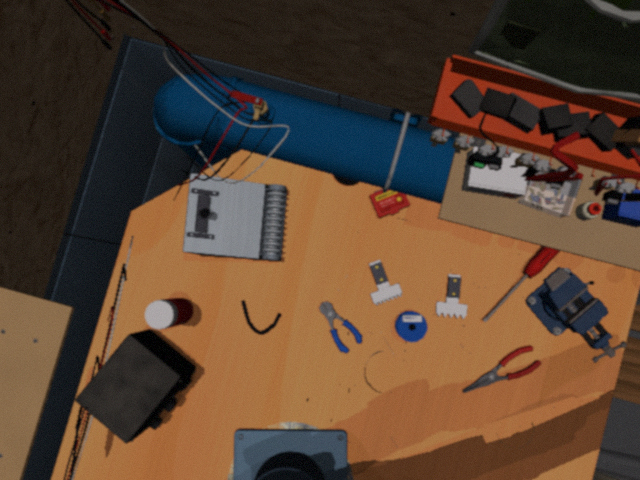

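The two leaves are at (383,283) and (452,297) in the top view, and the stand is at (235,220) with its screw at column 273 and the knob at (205,212). Next I'll enlarge the leaves and the stand.

```bash
cat > h.py <<'E'
import numpy as np, cv2
from scipy.spatial.transform import Rotation as R
from plant import bot
def ray(n,uv):
    c=bot.calibration(n); K=c["mtx"]
    d=R.from_quat(c["rotation"]).apply(np.linalg.inv(K)@[uv[0],uv[1],1.]); return c["origin"],d
def onz(n,uv,z):
    o,d=ray(n,uv); return o+d*(z-o[2])/d[2]
def proj(n,p):
    c=bot.calibration(n); q=R.from_quat(c["rotation"]).inv().apply(np.asarray(p)-c["origin"]); q=q@c["mtx"].T
    return q[...,:2]/q[...,2:]
def two(uv1,uv2):
    (a,d),(b,e)=ray("scene",uv1),ray("top",uv2)
    s=np.linalg.lstsq(np.c_[d,-e],b-a,rcond=None)[0]
    p,q=a+s[0]*d,b+s[1]*e; return (p+q)/2,np.linalg.norm(p-q)
E
python3 - <<'E'
from h import *
print(proj("top",[[0,0,0],[.5,0,0],[0.5,.2,0]]),proj("scene",[[.5,0,0],[0.5,.2,0]]))
t=cv2.imread("pics/top0.png"); s=cv2.imread("pics/scene0.png")
a=cv2.resize(t[250:330,360:480],(800,533),interpolation=cv2.INTER_CUBIC)
cv2.imwrite("pics/leaf_t.png",a)
b=np.hstack([cv2.resize(t[165:270,175:295],None,fx=3.3,fy=3.3,interpolation=cv2.INTER_CUBIC),cv2.resize(s[202:307,170:290],None,fx=3.3,fy=3.3,interpolation=cv2.INTER_CUBIC)])
cv2.imwrite("pics/stand.png",b)
# leaf masks
for n,im,roi in(("top",t,(250,330,360,480)),("scene",s,(235,300,350,470))):
    y0,y1,x0,x1=roi; h=cv2.cvtColor(im,cv2.COLOR_BGR2HSV)[y0:y1,x0:x1]
    m=((h[...,1]<70)).astype(np.uint8)*255
    for c in cv2.findContours(m,0,2)[0]:
        if cv2.contourArea(c)<80: continue
        r=cv2.minAreaRect(c); M=cv2.moments(c)
        print(n,cv2.contourArea(c),np.array(r[0])+[x0,y0],r[1:])
        cv2.imwrite
E
```

```text
[[290.14112631 486.36233334]
 [293.12414878 228.13788526]
 [192.49866407 227.44208767]] [[280.51646723 252.18882303]
 [188.52618619 277.70909198]]
top 116.5 [413.5 317. ] ((8.0, 23.0), 90.0)
top 673.0 [451. 296.] ((44.0, 30.0), 90.0)
top 639.0 [381.10959053 280.45890427] ((41.43256759643555, 30.547740936279297), 69.44395446777344)
scene 144.5 [415.  290.5] ((17.0, 32.0), 90.0)
scene 563.5 [373.83845901 270.79230499] ((38.415138244628906, 27.89044189453125), 52.12501525878906)
scene 573.0 [440.88799286 264.88400269] ((37.476505279541016, 29.337217330932617), 79.69515228271484)
```

View pics/leaf_t.png

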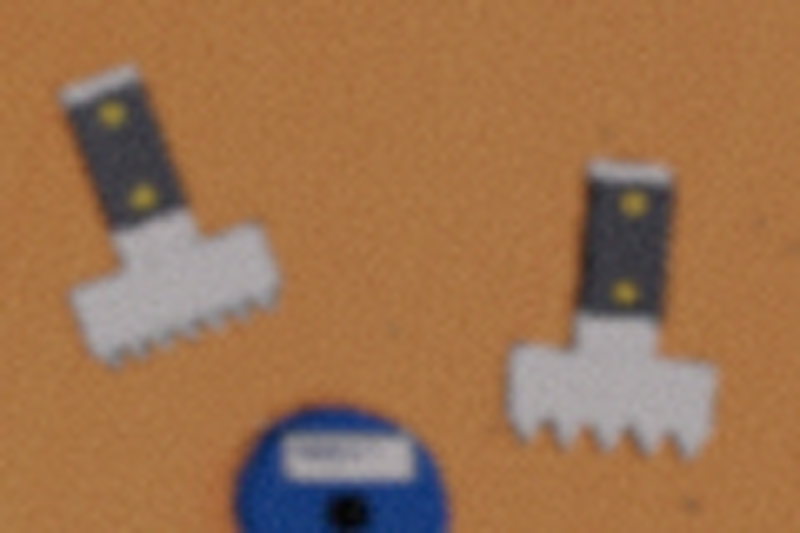

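View pics/stand.png

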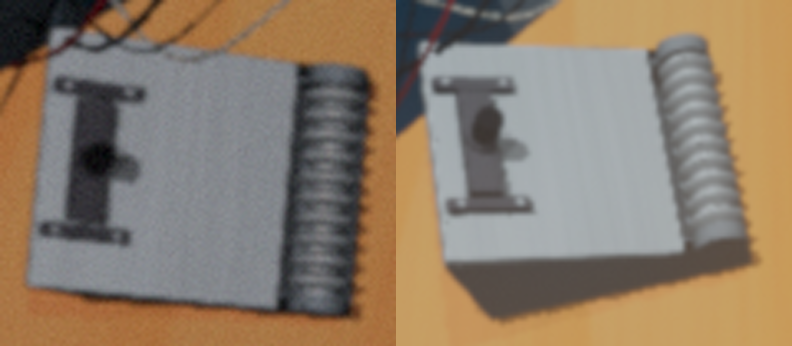

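The right leaf (452,297) has 5 large teeth, so it is the coarse one. The left leaf has 7 fine teeth. The board corners in the top view are about (265,185), (191,178), (183,252) and (259,258).

```bash
cat > m.py <<'E'
from h import *
S=np.deg2rad(25); 
def rigid(B,W): # 2D: B->W
    b,w=B.mean(0),W.mean(0); a=B-b;c=W-w
    th=np.arctan2((a[:,0]*c[:,1]-a[:,1]*c[:,0]).sum(),(a*c).sum())
    r=np.array([[np.cos(th),-np.sin(th)],[np.sin(th),np.cos(th)]]); t=w-r@b
    return th,t,c-a@r.T
E
python3 - <<'E'
from m import *
ims={n:cv2.imread(f"pics/{n}0.png") for n in("top","scene")}
C={"top":[(265.3,184.7),(190.8,177.7),(183.2,252.),(259.2,258.3)],"scene":[(247,217.2),(178.8,215.3),(185.2,281.4),(257.3,277.8)]}
bx=np.array([(.023,-.072),(.166,-.072),(.166,.072),(.023,.072)])
for n in C:
    W=[]
    for uv,b in zip(C[n],bx): W.append(onz(n,uv,.036+b[0]*np.sin(S))[:2])
    W=np.array(W); B=np.c_[bx[:,0]*np.cos(S),bx[:,1]]
    th,t,res=rigid(B,W); print(n,"yaw",np.degrees(th),"org",t,"res mm",(res*1e3).round(1).tolist())
# leaf: dark grip + whole mask
for n,(y0,y1,x0,x1) in (("top",(268,325,432,475)),("scene",(240,292,422,462))):
    im=ims[n][y0:y1,x0:x1]; h=cv2.cvtColor(im,cv2.COLOR_BGR2HSV)
    dark=((h[...,2]<110)&(h[...,1]<110)).astype(np.uint8)
    lab=cv2.connectedComponentsWithStats(dark); k=1+np.argmax(lab[2][1:,4]); print(n,"dark",lab[2][k])
    pts=np.argwhere(lab[1]==k)[:,::-1]+[x0,y0]
    g=np.array([onz(n,p,.014)[:2] for p in pts]); r=cv2.minAreaRect((g*1e3).astype(np.float32)); print(" grip rect mm",r, "mean",g.mean(0))
    w=(h[...,1]<70)&(h[...,2]>110)
    pts=np.argwhere(w)[:,::-1]+[x0,y0]
    g2=np.array([onz(n,p,.006)[:2] for p in pts]); r=cv2.minAreaRect((g2*1e3).astype(np.float32)); print(" metal rect mm",r)
    d=g.mean(0)-g2.mean(0); print(" dir tail deg",np.degrees(np.arctan2(d[1],d[0])))
E
```

```text
top yaw 86.72585284789398 org [0.5060958  0.03559099] res mm [[0.0, -0.9], [-5.2, -1.0], [2.9, 1.4], [2.3, 0.5]]
scene yaw 85.3359019810134 org [0.50594381 0.03485973] res mm [[-0.7, -0.6], [-1.9, -1.1], [-0.2, 0.8], [2.7, 0.8]]
top dark [ 14   9  15  21 237]
 grip rect mm ((385.6665344238281, -314.1772766113281), (24.49142074584961, 40.23812484741211), 83.6468276977539) mean [ 0.38586505 -0.31438801]
 metal rect mm ((368.50506591796875, -311.2027893066406), (58.6513557434082, 85.54536437988281), 89.53451538085938)
 dir tail deg -4.263686494622807
scene dark [  7   9  16  18 145]
 grip rect mm ((384.89031982421875, -311.5472412109375), (23.255096435546875, 37.565956115722656), 84.6313247680664) mean [ 0.38492843 -0.31065396]
 metal rect mm ((356.5514221191406, -313.09326171875), (71.01930236816406, 104.94312286376953), 57.905643463134766)
 dir tail deg -1.807818082755992
```

```bash
cat >> m.py <<'E'
YAW,ORG=86.0,np.array([.506,.0353,.036])
RB=R.from_euler("ZY",[YAW,-25],degrees=True)
def bw(p): return ORG+RB.apply(np.asarray(p))
F={1:R.from_matrix(np.diag([1,-1,-1])),-1:R.from_matrix(np.diag([-1,1,-1]))}
def tq(RL,s): return (RL*F[s]).as_quat()
LEAF=np.array([.3855,-.313,0]); RL=R.from_euler("Z",-5,degrees=True)
E
python3 - <<'E'
from m import *
for s in(1,-1):
    for nm,p,r in(("up",LEAF+[0,0,.12],RL),("pick",LEAF+[0,0,.003],RL),("above",bw([.083,0,.08]),RB),("home",bw([.071,0,.003]),RB),("knob",bw([.141,0,.05]),RB),("knobend",bw([.106,0,.018]),RB)):
        j=bot.ik(p,tq(r,s)); print(s,nm,None if j is None else np.round(j,2))
im=cv2.imread("pics/top0.png"); sc=cv2.imread("pics/scene0.png")
out=[]
for n,i,(x,y) in(("top",im,(175,165)),("scene",sc,(170,202))):
    f=3.3; c=cv2.resize(i[y:y+105,x:x+120],None,fx=f,fy=f,interpolation=cv2.INTER_CUBIC)
    P=[bw(p) for p in [(.023,-.072,0),(.166,-.072,0),(.166,.072,0),(.023,.072,0)]]
    q=((proj(n,np.array(P))-[x,y]+.5)*f).astype(np.int32); cv2.polylines(c,[q],True,(0,0,255),1)
    # screw end discs at top generator, +-18 mm across
    P=[bw((a*.018,b*.059,.003)) for a,b in((-1,-1),(1,-1),(1,1),(-1,1))]
    q=((proj(n,np.array(P))-[x,y]+.5)*f).astype(np.int32); cv2.polylines(c,[q],True,(0,255,0),1)
    q=((proj(n,bw((.135,0,.0365)))-[x,y]+.5)*f).astype(int); cv2.circle(c,tuple(q),4,(255,0,255),1)
    out.append(c)
cv2.imwrite("pics/ov.png",np.hstack(out))
E
```

```text
1 up [ 0.63  0.39 -0.04  2.    0.02  0.75 -1.09]
1 pick [ 0.6   0.6  -0.01  2.05  0.02  0.49 -1.08]
1 above [ 0.59  0.51 -0.66  1.96 -0.2   0.74  0.07]
1 home [ 0.52  0.64 -0.63  2.   -0.14  0.57  0.04]
1 knob [ 0.54  0.54 -0.77  1.96 -0.1   0.68 -0.13]
1 knobend [ 0.52  0.6  -0.69  1.99 -0.11  0.61 -0.05]
-1 up [ 1.13  0.48 -0.67  1.97  0.4   0.82  1.72]
-1 pick [ 1.02  0.67 -0.54  2.03  0.6   0.61  1.55]
-1 above [ 0.1   0.42 -0.04  1.99 -0.59  0.82 -2.72]
-1 home [ 0.09  0.55 -0.08  2.03 -0.68  0.66 -2.63]
-1 knob [-0.85  0.7   1.09  2.04 -1.18  1.2  -2.34]
-1 knobend [ 0.05  0.5  -0.09  2.02 -0.64  0.69 -2.73]
```

View pics/ov.png

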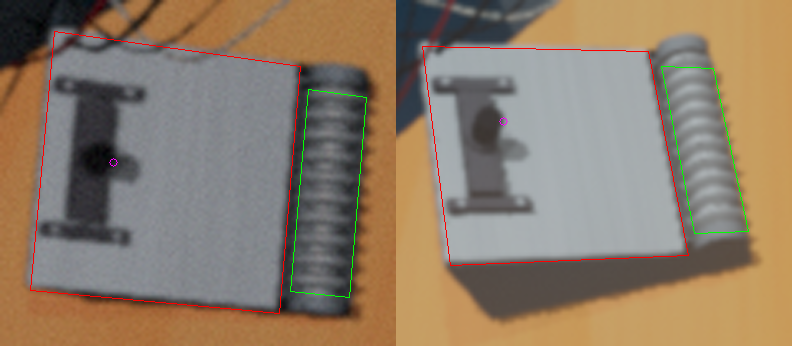

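The overlay fits the board in both views to about 1–2 mm. The outlier is the top view's far-left corner, which the cables hide, so I'll drop it. Now the pick.

```bash
python3 - <<'E'
from m import *
C=[(265.3,184.7),(183.2,252.),(259.2,258.3)]
bx=np.array([(.023,-.072),(.166,.072),(.023,.072)])
W=np.array([onz("top",u,.036+b[0]*np.sin(S))[:2] for u,b in zip(C,bx)])
th,t,res=rigid(np.c_[bx[:,0]*np.cos(S),bx[:,1]],W); print(np.degrees(th),t,(res*1e3).round(1).tolist())
q=tq(RL,1)
bot.move_to(LEAF+[0,0,.10],q)
bot.set_gripper(.6,60)
bot.movel(LEAF+[0,0,.025],velocity=.15)
print(bot.movel(LEAF+[0,0,.004],velocity=.05,guard=8)); 
s=bot.sense(); print(s["t"],s["eef_pos"],s["wrist_force"])
bot.set_gripper(0.0,60)
s=bot.sense(); print(s["t"],s["grip_width"],s["gripper_force"],s["wrist_force"],s["eef_pos"])
bot.movel(LEAF+[0,0,.12],velocity=.15)
s=bot.sense(); print(s["t"],s["grip_width"],s["gripper_force"],s["wrist_force"])
i=bot.snapshot("top")[:,:,::-1]; j=bot.snapshot("scene")[:,:,::-1]
u=proj("top",s["eef_pos"]).astype(int); v=proj("scene",s["eef_pos"]).astype(int); print(u,v)
f=lambda im,u:cv2.resize(im[u[1]-60:u[1]+60,u[0]-60:u[0]+60],(398,398),interpolation=cv2.INTER_CUBIC)
cv2.imwrite("pics/held.png",np.hstack([f(i,u),f(j,v)]))
E
```

```text
85.9841559637289 [0.50698923 0.03566112] [[-1.1, 0.0], [-0.0, 0.5], [1.1, -0.5]]
False
3.175 [ 0.38538767 -0.31288339  0.00381024] [-0.62932651  0.24748221  0.549703  ]
3.7083 0.002447841492328189 0.0 [ 0.05998671 -0.23583219 -0.26586969] [ 0.38557561 -0.31303632  0.00407118]
4.6333 -0.0034319058764292107 0.0 [ 0.31379879 -0.10433171 -0.38824361]
[464 287] [449 235]
```

View pics/held.png

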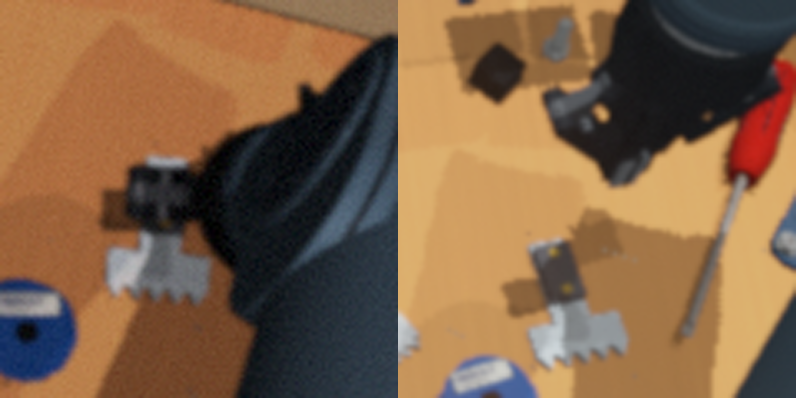

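The leaf was not gripped: the fingers shut fully, and it still lies at about the same spot. I'll check where the fingers really are and whether the leaf moved.

```bash
python3 - <<'E'
from m import *
s=bot.sense(); p=s["eef_pos"]; print(p,R.from_quat(s["ee_rot"]).as_matrix().round(2).tolist())
f=lambda im,u:cv2.resize(im[u[1]-45:u[1]+45,u[0]-45:u[0]+45],(399,399),interpolation=cv2.INTER_CUBIC)
out=[]
def mark(n):
    im=bot.snapshot(n)[:,:,::-1].copy(); u=proj(n,p); ui=u.astype(int); c=f(im,ui)
    for z in(0,-.02,-.06): 
        v=((proj(n,p-[0,0,z])-ui+45.5)*399/90).astype(int); cv2.circle(c,tuple(v),3,(0,255,0),1)
    v=((proj(n,[.3855,-.313,.014])-ui+45.5)*399/90).astype(int); cv2.circle(c,tuple(v),3,(255,0,255),1)
    return c
shut=[mark("scene"),bot.snapshot("top")]
bot.set_gripper(1.0); s=bot.sense(); print(s["grip_width"])
op=[mark("scene"),bot.snapshot("top")]
cv2.imwrite("pics/so.png",np.hstack([shut[0],op[0]]))
d=cv2.absdiff(shut[1],op[1]).max(2)>40
for v in np.argwhere(d)[::1][:0]: pass
yy,xx=np.nonzero(d); print(d.sum(),xx.min(),xx.max(),yy.min(),yy.max(),proj("top",p))
E
```

```text
[ 0.38478909 -0.3124572   0.11899757] [[1.0, -0.09, -0.0], [-0.09, -1.0, 0.0], [-0.0, -0.0, -1.0]]
0.9978323012531906
317 427 465 274 299 [463.95025077 287.86750749]
```

View pics/so.png

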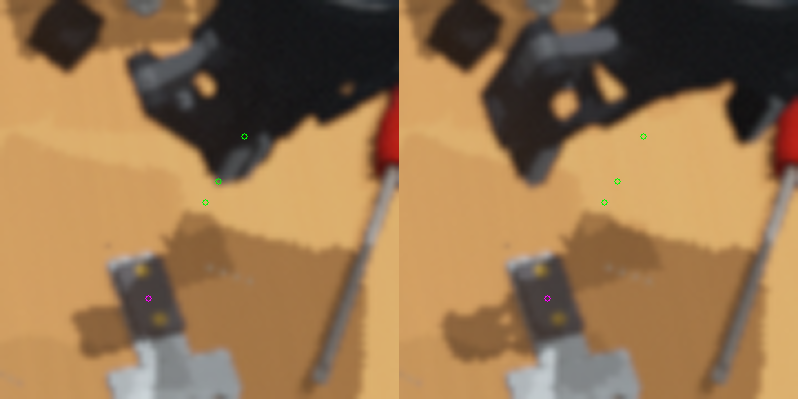

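Seen in the picture, the shut tips end about 20–35 mm behind the reported TCP, at (235,170) against the marker at (205,202). That explains the closing above the grip. I'll touch bare desk at an open spot with the fingers shut to measure the true tip offset.

```bash
python3 - <<'E'
from m import *
q=tq(RL,1); P=np.array([.395,-.25,0])
bot.set_gripper(0.0)
bot.movel(P+[0,0,.06],velocity=.2)
bot.movel(P+[0,0,.02],velocity=.15)
g=bot.movel(P+[0,0,-.036],velocity=.04,guard=5); s=bot.sense(); print(g,s["t"],s["eef_pos"],s["wrist_force"],s["grip_width"])
bot.movel(P+[0,0,.06],velocity=.2)
s=bot.sense(); print(s["t"],s["eef_pos"],s["wrist_force"])
E
```

```text
True 8.6917 [ 0.39484036 -0.24992945 -0.03260803] [0.26673126 0.18410782 7.86604666] -0.0034986747455691396
9.3083 [ 0.39465159 -0.24982477  0.05947352] [-0.692857    0.53586195 -0.96324683]
```

The tips touch the desk at a reading of z = -0.032, so they are about 31 mm behind the reported TCP. I'll pick again with that offset.

```bash
python3 - <<'E'
from m import *
bot.set_gripper(.6,60)
bot.movel(LEAF+[0,0,.04],velocity=.2)
g=bot.movel(LEAF+[0,0,-.0285],velocity=.08,guard=8)
s=bot.sense(); print(g,s["eef_pos"])
bot.set_gripper(0.0,60)
s=bot.sense(); print(s["t"],s["grip_width"],s["gripper_force"],s["wrist_force"],s["eef_pos"])
bot.movel(LEAF+[0,0,.10],velocity=.2)
s=bot.sense(); print(s["t"],s["grip_width"],s["gripper_force"],s["wrist_force"])
E
```

```text
False [ 0.38580936 -0.31328393 -0.02814352]
11.7083 0.2596995783013791 59.08162772655487 [-1.01171602  0.26713171  6.3225874 ] [ 0.38594292 -0.31352514 -0.0276944 ]
12.5 0.25870490355047066 58.60874444246292 [ 0.54330043  0.08344573 -1.05583779]
```

```bash
sed -i 's/^YAW,ORG=.*/YAW,ORG=86.0,np.array([.5065,.0355,.036])/' m.py
cat >> m.py <<'E'
def bt(p): # reported TCP -> board coords
    return RB.inv().apply(np.asarray(p)-ORG)
D=-.028
E
python3 - <<'E'
from m import *
def pr(g=None):
    s=bot.sense(); print(g,round(s["t"],2),"board mm",(bt(s["eef_pos"])*1e3).round(1),"F",RB.inv().apply(s["wrist_force"]).round(1),round(s["grip_width"],3),round(s["gripper_force"]))
bot.movel(LEAF+[0,0,.16],velocity=.25)
q=tq(RB,1)
bot.move_to(bw([.084,0,.10+D]),q); pr()
bot.movel(bw([.084,0,.012+D]),velocity=.12); pr()
g=bot.movel(bw([.084,0,-.008+D]),velocity=.02,guard=4); pr(g)
out=[]
for n,(x,y) in(("top",(175,165)),("scene",(170,202))):
    im=bot.snapshot(n)[:,:,::-1]; out.append(cv2.resize(im[y:y+105,x:x+120],None,fx=3.3,fy=3.3,interpolation=cv2.INTER_CUBIC))
cv2.imwrite("pics/place.png",np.hstack(out))
E
```

```text
None 14.35 board mm [82.8  0.1 71.9] F [-0.6 -0.9 -1.1] 0.262 59
None 15.23 board mm [ 83.8  -0.6 -15.5] F [-0.1  0.5 -1.8] 0.258 59
True 15.88 board mm [ 84.    0.  -27.9] F [1.8 1.  7.4] 0.257 60
```

View pics/place.png

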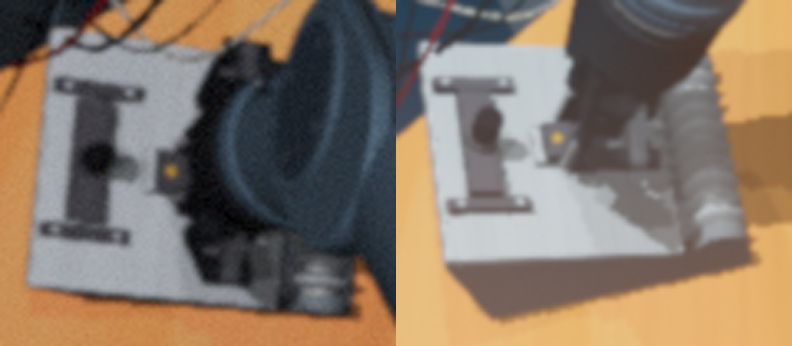

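The leaf touched down on the board exactly where expected, with its teeth facing the screw. Now the push home.

```bash
python3 - <<'E'
from m import *
def pr(g=None):
    s=bot.sense(); print(g,round(s["t"],2),"board mm",(bt(s["eef_pos"])*1e3).round(1),"F",RB.inv().apply(s["wrist_force"]).round(1),"T",s["ft_torque"].round(2),round(s["grip_width"],3)); return s
for x in(.080,.076,.072,.068,.064,.060):
    g=bot.movel(bw([x,0,-.0276]),velocity=.03,guard=14); pr(g)
    if g: break
E
```

```text
False 16.25 board mm [ 79.5   0.1 -27.8] F [-0.8 -0.4 -0.5] T [-0.67 -0.04 -0.01] 0.257
False 16.53 board mm [ 75.6   0.2 -27.7] F [ 0.1 -0.2 -0.8] T [-0.49  0.06  0.03] 0.26
False 16.82 board mm [ 72.1  -0.  -27.6] F [ 0.4  0.6 -0.2] T [-0.23  0.02 -0.05] 0.26
True 17.02 board mm [ 72.   -0.  -27.8] F [ 1.7 -0.3  3.4] T [ 0.04  0.   -0.07] 0.257
```

```bash
python3 - <<'E'
from m import *
def pr(g=None):
    s=bot.sense(); print(g,round(s["t"],2),"board mm",(bt(s["eef_pos"])*1e3).round(1),"F",RB.inv().apply(s["wrist_force"]).round(1),"T",s["ft_torque"].round(2),round(s["grip_width"],3)); return s
g=bot.movel(bw([.064,0,-.0280]),velocity=.02,guard=20); pr(g)
bot.pause(.2); s=pr()
b=bt(s["eef_pos"])
bot.set_gripper(.55); pr()
bot.movel(bw([b[0],b[1],.03]),velocity=.1)
bot.movel(bw([b[0],b[1],.10]),velocity=.25)
bot.move_to(bw([.12,-.02,.16]),tq(RB,1))
pr()
out=[]
for n,(x,y) in(("top",(175,165)),("scene",(170,202))):
    im=bot.snapshot(n)[:,:,::-1]; out.append(cv2.resize(im[y:y+105,x:x+120],None,fx=3.3,fy=3.3,interpolation=cv2.INTER_CUBIC))
cv2.imwrite("pics/home.png",np.hstack(out))
E
```

```text
True 17.37 board mm [ 72.2  -0.1 -27.8] F [2.1 1.1 4.7] T [ 0.02  0.24 -0.17] 0.258
None 17.57 board mm [ 72.2  -0.  -27.8] F [3.  1.2 4.5] T [-0.02  0.16 -0.22] 0.26
None 17.93 board mm [ 71.7   0.5 -28.3] F [-0.3 -0.1 -0.1] T [-0.43  0.02 -0.  ] 0.548
None 19.51 board mm [120.9 -19.6 159.2] F [-1.4  0.4 -0.1] T [-0.48  0.1   0.01] 0.548
```

View pics/home.png

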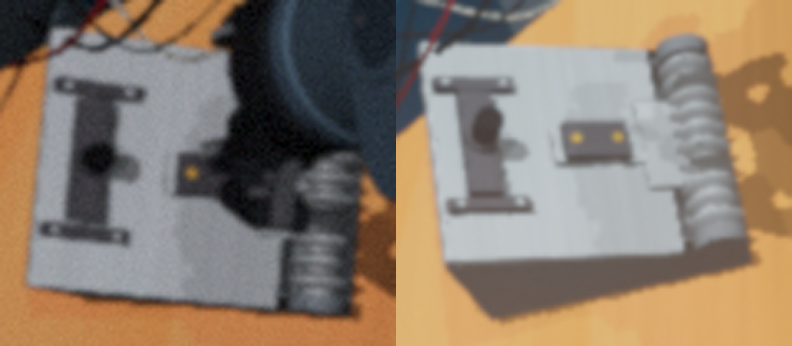

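The leaf lies square with its teeth in the threads. I'll check its centre numerically and locate the knob, whose top is at about (488,118) in the scene crop.

```bash
python3 - <<'E'
from m import *
def onb(n,uv,z):
    o,d=ray(n,uv); o=bt(o); d=RB.inv().apply(d); return (o+d*(z-o[2])/d[2])*1e3
sc=lambda x,y:(170+(x-396)/3.3-.5,202+y/3.3-.5)
tp=lambda x,y:(175+x/3.3-.5,165+y/3.3-.5)
print("grip c",onb("scene",sc(596,141),.014).round(1),"tail",onb("scene",sc(556,143),.006).round(1))
print("knob",onb("scene",sc(488,115),.0365).round(1),onb("top",tp(99,157),.0365).round(1))
# bar lower edge at bar top z=10
print("bar edges",onb("scene",sc(506,170),.01).round(1),onb("scene",sc(466,170),.01).round(1))
print(onb("top",tp(110,200),.01).round(1),onb("top",tp(68,200),.01).round(1))
E
```

```text
grip c [73.6  1.  14. ] tail [95.7 -2.1  6. ]
knob [143.2  -4.   36.5] [143.1  -1.3  36.5]
bar edges [129.4  17.8  10. ] [152.5  17.4  10. ]
[128.9  19.   10. ] [152.   21.5  10. ]
```

```bash
python3 - <<'E'
from m import *
def pr(g=None):
    s=bot.sense(); print(g,round(s["t"],2),"board mm",(bt(s["eef_pos"])*1e3).round(1),"F",RB.inv().apply(s["wrist_force"]).round(1),round(s["grip_width"],3),round(s["gripper_force"])); return s
bot.move_to(bw([.140,0,.06]),tq(RB,1))
g=bot.movel(bw([.140,0,-.014]),velocity=.08,guard=6); pr(g)
if not g:
    bot.set_gripper(0.0,30); s=pr()
    if .1<s["grip_width"]<.3:
        b=bt(s["eef_pos"])
        g=bot.movel(bw([.115,b[1],b[2]]),velocity=.05,guard=15); pr(g)
        if not g:
            g=bot.movel(bw([.096,b[1],b[2]]),velocity=.02,guard=9); pr(g)
            bot.pause(.2); pr()
E
```

```text
False 21.18 board mm [140.   -0.5 -13.6] F [-0.9 -0.  -0.9] 0.55 0
None 21.57 board mm [140.   -1.2 -13.4] F [-0.4 -1.5  3.3] 0.171 30
False 22.22 board mm [113.7  -1.1 -13.4] F [-2.  -1.   3.5] 0.171 30
True 22.85 board mm [105.6  -1.1 -13.5] F [1.7 1.  3.6] 0.167 30
None 23.05 board mm [105.6  -1.1 -13.5] F [3.  0.8 4.3] 0.17 30
```

The bar stopped at knob x = 105.6 mm against 106 expected, so q is about 0.035. Next: release, retreat and check.

```bash
python3 - <<'E'
from m import *
b=bt(bot.sense()["eef_pos"])
bot.set_gripper(.55)
bot.movel(bw([b[0],b[1],.06]),velocity=.1)
bot.movel(bw([b[0],b[1],.12]),velocity=.25)
bot.move_to(np.array([.40,-.20,.25]),tq(RL,1))
bot.pause(.3); print(bot.sense()["t"])
out=[]
for n,(x,y) in(("top",(175,165)),("scene",(170,202))):
    im=bot.snapshot(n)[:,:,::-1]; out.append(cv2.resize(im[y:y+105,x:x+120],None,fx=3.3,fy=3.3,interpolation=cv2.INTER_CUBIC))
cv2.imwrite("pics/end.png",np.hstack(out))
E
```

```text
26.325
```

View pics/end.png

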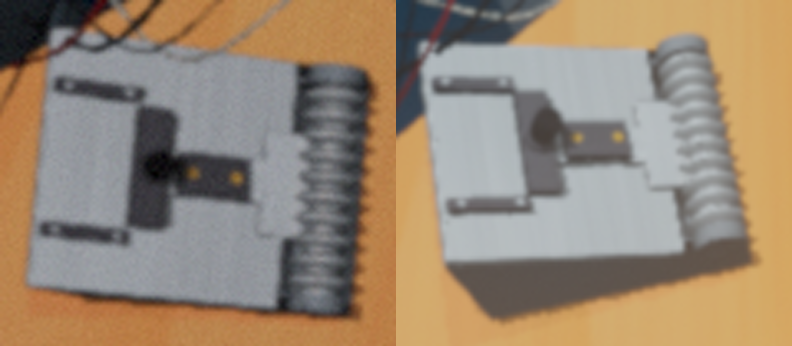

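The leaf's teeth sit in the grooves (top crop, about (305,185)), the bar bears on its tail (about (178,172)), and the arm is clear.

```bash
python3 -c "
from plant import bot
print(bot.hand_in())"
```

```text
the job is handed in; nothing more can be done
None
```

I handed the job in at about 26 s: the coarse leaf is home in the screw's middle grooves, the stop bar bears on its tail at about 35 mm of travel, and the arm never went near the fine leaf; my first grasp missed because the fingertips are really about 31 mm behind the reported TCP, which I measured and allowed for.

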